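# Close the cartridge case: flap down, then lid

## Robot

A 7-joint arm with a two-finger parallel gripper is mounted at the origin on the work surface. World frame = base frame: x ahead of the robot, y to its left, z up, the work surface at z = 0. Lengths are in m, angles in rad, forces in N, time in s.
With the tool pointing down it reaches from about 0.4 to 0.875 m from the base axis. Payload 4.4 kg.
Tool frame: the origin (TCP) lies midway between the tips of the shut fingers; the grasp point (between the pads) lies 19 mm behind it; x points along the fingers, y is the direction in which the jaws open and shut, and the axes are right-handed (so a half turn about x gives the same grasp; the last joint's range is limited). The gripper opens to 85 mm and grips with 20 to 120 N. Pads are 22 mm wide; open, the fingers measure 114 mm over their backs; the gripper's body (76 mm by 85 mm) begins 54 mm behind the grasp point. The pads swing forward as they close: fully open they stand 13 mm farther back than shut.
Start: joints at [-1.247, 0.628, 0.038, 1.517, -0.027, 0.996, -0.02], TCP at [0.247, 0.601, 0.231] pointing down, gripper open.
Joint ranges: [-3.06, 3.06], [-0.37, 2.12], [-1.25, 1.32], [0.18, 2.47], [-1.1, 4.24], [0.23, 1.98], [-2.94, 2.94]. Speed limits (rad/s): [2.57, 2.57, 3.14, 3.14, 3.14, 3.14, 3.14].

## Interface

Orientations are given as a rotation vector (axis times angle).
In Python, from plant import r gives the robot as it stands.
- The arm moves only by the tool jog_arm, never from a script. Its argument "increments" is a list that holds one entry, the list of rows, each a list of 7 numbers: the closure, from 0 (fully open) to 1 (shut), then the shift along the tool's x, y, z in m, then the turn, a rotation vector about the tool's x, y, z in rad. In form: [[[gripper, x, y, z, wx, wy, wz], ...]]. A call has 1 to 8 rows; each row shifts and turns the pose as measured when the row begins, along the tool's axes as they then stand; what a row does not reach is not made up. A row lasts 1/8 s, in which the tool goes at most 62.5 mm and 10.7 degrees, less where a joint would pass 70% of its speed; a pose out of reach is approached as far as the arm can. A call is refused whole if a number of a shift passes 0.0625 or a number of a turn 0.188, either way. A call with a gripper value outside its range is refused whole. The fingers move at their own pace and stop on an object; "newtons" is the grip in N (left out, the last holds). Time passes only in rows, so rows that do not move let the fingers close. It gives the time, the measured TCP pose, the force and the opening at its end, in the units of the state.
- r.state(): the state, without advancing time (a new reading comes with each control period).
- r.camera(name): name is "scene" or "top" or "wrist"; returns the picture (400x640x3 uint8, red, green, blue); there is no depth.
- r.calibration(name): a dict with "fx", "fy", "cx", "cy" (pixels), "xyz" and "rotation" of the camera in the world; the wrist camera has in their place "tool_from_camera" (4x4, takes a point from camera to tool coordinates, whose origin is the TCP and whose axes are the tool frame's). Camera axes: x right, y up, looking along -z (the intrinsics and any distortion apply to the point x, -y, -z); pixel columns grow to the right and rows downward; lengths in m; the calibration is good to about 2 mm. A picture is of the moment at which its call begins: read the wrist's pose just before it. calibration takes no time and is no camera call.
- r.close_job(): hands the job in, once; it reports no verdict.
The state is a dict: "time": time; "joint_positions": joint angles; "qvel": joint speeds; "joint_efforts": joint torques, N m; "position": TCP position; "orientation": TCP orientation; "wrist_force": force on the tool from outside, world axes, zero at the start; "wrist_torque": the same for the moment, N m; "grip_width": opening from 0.0 (shut) to 1.0 (fully open).
Only numpy, scipy, OpenCV 4.12 (cv2) and the standard library are available. Lean on these libraries where they do the work, as an engineer would, in place of code of your own. Each camera call takes 0.05 s, during which the arm holds its last target.

## Task

Make the open cartridge case ready for transport: with the fingertips, push the upright hold-down flap down flat over the cartridges first, then push the lid over and press it fully shut. Nothing is to be picked up: the cartridges stay in the case, and everything else on the bench stays where it is.

Things in the scene. Friction and masses are not known exactly. Their poses are not given: they have to be found in the camera images.
- case: grey plastic transport case, fixed to the bench, 220 (x) x 170 (y) x 60 mm high, walls 5 mm. Origin: centre of its underside, on the bench; z up. Its lid is hinged along the top of its +y wall, its flap along the inside of its -y wall. It stands turned by up to about 35 degrees, so that its x axis points roughly back towards the robot (the flap is then on the robot's left, the lid on its right); four cartridges lie in its black insert.
- flap (a joint): angle of the hold-down flap, rad: 0 = flat over the cartridges (a stop), about 1.57 = standing upright, at most 1.9 (leaning outwards). Starts at 1.35 to 1.7. A stiff hinge (0.07 N m): it stays where it is left, and needs about 1 N at 75 mm from the hinge.
- flap_hinge (a point): middle of the flap's hinge line, 78 mm to the -y side of the case's centre, 50 mm above the bench; the hinge line runs along the case's x.
- flap_edge (a point): middle of the flap's free edge, 120 mm from the hinge line, at mid-thickness. The flap is a plain aluminium plate 190 mm wide (along case x), 120 mm long, 4 mm thick, centred on the hinge line. Down, it lies inside the case with its upper face 52 mm above the bench and its edge towards the lid.
- lid (a joint): angle of the lid, rad: 0 = fully shut on the rim (a stop), 1.57 = upright, at most 2.0 (leaning outwards, away from the case). Starts at 1.65 to 1.9. A stiff hinge (0.3 N m): it stays where it is left and does not fall; it must be pushed all the way, with about 2 to 5 N at 120 mm from the hinge.
- lid_hinge (a point): middle of the lid's hinge line, 85 mm to the +y side of the case's centre, 60 mm above the bench, along the case's x; lies in the lid's inner face.
- lid_edge (a point): middle of the lid's free edge on its inner face, 170 mm from the hinge line. The lid is a flat grey plate 220 mm wide (along case x), 170 mm long; its outer face is 8 mm beyond the inner face. Shut, its top is 68 mm above the bench.
- cartridge1: white cartridge 36 x 80 x 9 mm lying loose in the case's insert, under the flap when that is down. Origin: centre of its underside, 28 mm above the bench. Leave it there.
- cartridge2: white cartridge 36 x 80 x 9 mm lying loose in the case's insert, under the flap when that is down. Origin: centre of its underside, 28 mm above the bench. Leave it there.
- cartridge3: white cartridge 36 x 80 x 9 mm lying loose in the case's insert, under the flap when that is down. Origin: centre of its underside, 28 mm above the bench. Leave it there.
- cartridge4: white cartridge 36 x 80 x 9 mm lying loose in the case's insert, under the flap when that is down. Origin: centre of its underside, 28 mm above the bench. Leave it there.
- scanner: bystander: black hand-held barcode scanner lying on its side, about 120 x 155 x 50 mm. Origin: centre of its underside (of the head). Leave it alone.
- tipbox: bystander: white pipette-tip box 85 x 120 x 49 mm high. Origin: centre of its underside. Leave it alone.
- jar: bystander: small jar, 44 mm across, 60 mm high. Origin: centre of its underside. Leave it alone.
- marker: bystander: marker pen lying down, about 125 mm long, 15 mm thick. Origin: centre of its underside. Leave it alone.
- spare: bystander: spare cartridge lying on the bench, 36 x 80 x 9 mm. Origin: centre of its underside. Leave it alone.
- buffer: bystander: clear bottle, 68 mm across, 170 mm high. Origin: centre of its underside. Leave it alone.
- beaker: bystander: glass beaker, 72 mm across, 90 mm high. Origin: centre of its underside. Leave it alone.
- tuberack: bystander: white rack of small tubes, 90 x 200 x 81 mm high. Origin: centre of its underside. Leave it alone.

How it is judged:
By the outcome, as a careful person would: the job done as asked, in the order asked, and still so for the second after the job is handed in, with the robot touching nothing.
It also fails if it takes over 58 s, if anything falls off the work surface, if the arm or the gripper's body presses on something with over 40 N, if the wrist force passes 120 N, or if a joint passes its speed limit or range.

## Working session

There is one attempt and no reset: what is moved stays moved. The work goes in short steps, Python scripts to look and compute and a tool call to move; the robot and the scene stay as the last step left them, time stands still between calls to the robot, and variables do not carry over. Pictures are saved under pics/ and viewed, and the job is handed in when it is done.

Besides the shell and the picture viewer there is one more tool, called after ">>>" as name(argument=value, ...) on one line, values as JSON. jog_arm: Moves the arm, as the interface text tells. Its arguments: {"type":"object","properties":{"increments":{"type":"array","items":{"type":"array","items":{"type":"array","items":{"type":"number"}}}},"newtons":{"type":"number"}},"required":["increments"]}

```bash
ls; mkdir -p pics; python3 - <<'E'
from plant import r
import cv2
print(r.state())
for n in("scene","top"):
    cv2.imwrite(f"pics/{n}0.png",r.camera(n)[:,:,::-1]); print(n,r.calibration(n))
print(r.calibration("wrist"))
E
```

```text
pics
{'time': 0.0, 'joint_positions': array([-1.24680312,  0.62934107,  0.03843592,  1.51838097, -0.02697632,
        0.99631342, -0.01998886]), 'qvel': array([ 4.88714209e-04, -9.81969018e-04, -4.14920756e-04, -2.57990066e-05,
       -5.91522905e-04,  1.62441107e-04, -1.69181949e-03]), 'joint_efforts': array([ 2.11647844e-04, -5.63405299e+01,  1.22656245e+00, -1.93439591e+01,
        1.10959826e-02,  1.05258744e-02,  1.69453887e-05]), 'position': array([0.24673277, 0.60066202, 0.23038813]), 'orientation': array([ 0.3042864 ,  1.54941482, -0.30728051]), 'wrist_force': array([-0.64847117, -0.47106347,  0.19816925]), 'wrist_torque': array([-0.00482864,  0.00282091,  0.00348181]), 'grip_width': 0.9963980751274946}
scene {'fx': 419.03405651563355, 'fy': 419.03405651563355, 'cx': 320.67106651285746, 'cy': 193.83936675520698, 'xyz': array([1.68208352, 0.11861367, 0.84970789]), 'rotation': array([0.71078312, 0.80628943, 1.54232102])}
top {'fx': 363.83845263866823, 'fy': 363.83845263866823, 'cx': 316.3081191957638, 'cy': 203.5231927057324, 'xyz': array([ 0.45046781, -0.01247242,  1.09583745]), 'rotation': array([ 0.128117  , -0.10533721, -1.53994932])}
{'fx': 339.7023806213837, 'fy': 339.7023806213837, 'cx': 321.4384306068339, 'cy': 196.55676011898797, 'tool_from_camera': array([[ 2.18844474e-04,  2.91453068e-01, -9.56585104e-01,
        -1.43260560e-01],
       [ 9.99999975e-01, -1.01287353e-04,  1.97916482e-04,
         8.16404983e-04],
       [-3.92066069e-05, -9.56585124e-01, -2.91453083e-01,
        -7.34485611e-02],
       [ 0.00000000e+00,  0.00000000e+00,  0.00000000e+00,
         1.00000000e+00]])}
```

View pics/scene0.png

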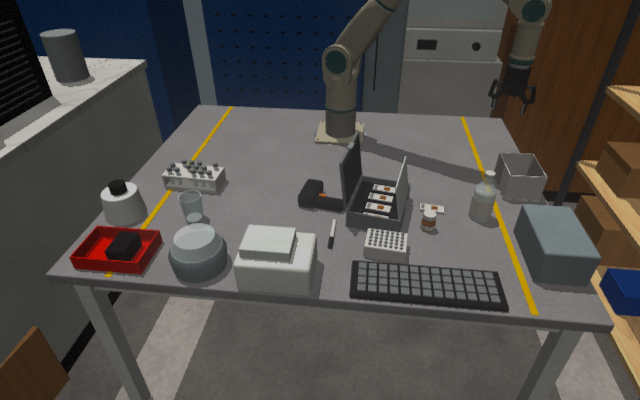

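View pics/top0.png

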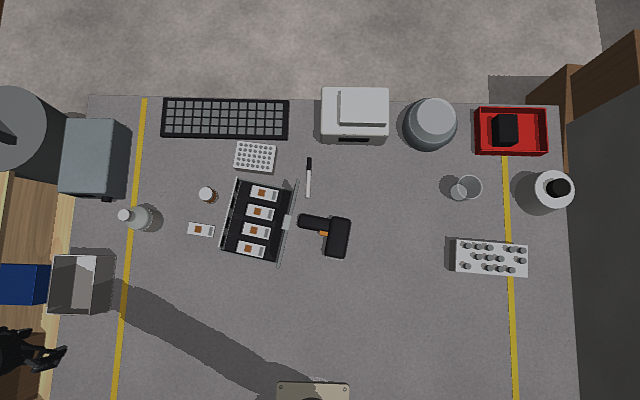

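```bash
python3 - <<'E'
import cv2
a=cv2.imread("pics/top0.png")[140:290,170:370]; cv2.imwrite("pics/t0c.png",cv2.resize(a,None,fx=4,fy=4,interpolation=cv2.INTER_CUBIC))
a=cv2.imread("pics/scene0.png")[130:270,290:450]; cv2.imwrite("pics/s0c.png",cv2.resize(a,None,fx=4,fy=4,interpolation=cv2.INTER_CUBIC))
E
```

```text
(no output)
```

View pics/t0c.png

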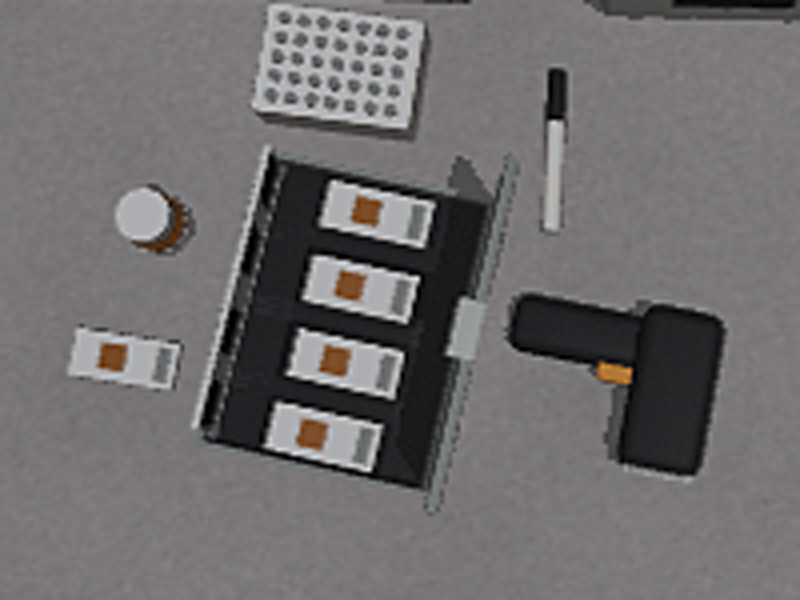

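View pics/s0c.png

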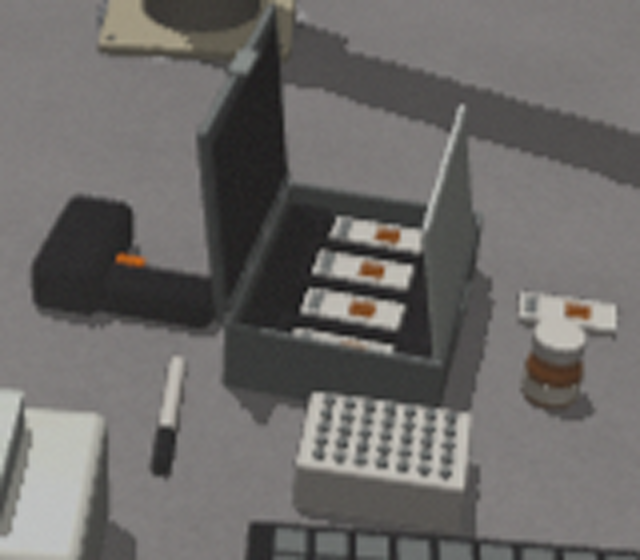

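```bash
cat > h.py <<'E'
import numpy as np
from scipy.spatial.transform import Rotation as R
def proj(cal,P):
    P=np.atleast_2d(P); p=(P-cal["xyz"])@R.from_rotvec(cal["rotation"]).as_matrix()
    return np.c_[cal["cx"]+cal["fx"]*p[:,0]/-p[:,2], cal["cy"]+cal["fy"]*p[:,1]/p[:,2]]
def flap(x,d,a,off=0): # case coords
    return np.array([x,-.078+d*np.cos(a)-off*np.sin(a),.05+d*np.sin(a)+off*np.cos(a)])
def lid(x,d,a,off=0): # off>0 beyond inner face (outer)
    return np.array([x,.085-d*np.cos(a)+off*np.sin(a),.06+d*np.sin(a)+off*np.cos(a)])
def world(p,c): # p=(x,y,yaw)
    c=np.atleast_2d(c); s,k=np.sin(p[2]),np.cos(p[2])
    return np.c_[p[0]+k*c[:,0]-s*c[:,1],p[1]+s*c[:,0]+k*c[:,1],c[:,2]]
E
cat > fit.py <<'E'
from plant import r
from h import *
from scipy.optimize import least_squares
T=r.calibration("top");S=r.calibration("scene")
tc=lambda u,v:(u/4+170-.4,v/4+140-.4); sc=lambda u,v:(u/4+290-.4,v/4+130-.4)
def model(p):
    f,l=p[3],p[4]
    top=[flap(-.095,.12,f),flap(.095,.12,f),lid(-.11,.17,l,.004),lid(.11,.17,l,.004),(.11,.085,.06)]
    scn=[lid(.11,.17,l,.004),lid(-.11,.17,l,.008),flap(.095,.12,f),flap(-.095,.12,f),(-.11,.085,.06),(-.11,-.085,.06),(-.11,.085,0),(-.11,-.085,0)]
    return np.r_[proj(T,world(p,top)),proj(S,world(p,scn))]
px=np.array([tc(268,150),tc(198,428),tc(512,157),tc(434,508),tc(425,488),
 sc(275,10),sc(200,133),sc(463,107),sc(425,240),sc(226,325),sc(440,360),sc(228,385),sc(437,402)])
s=least_squares(lambda p:(model(p)-px).ravel(),[.6,.2,3.0,1.5,1.7],loss='soft_l1')
print(s.x);print(np.round(model(s.x)-px,1))
E
python3 fit.py
```

```text
[0.55420991 0.17606497 2.95745958 1.38367012 1.68320207]
[[ 0.1 -1.4]
 [-0.5  0.6]
 [-0.1 -0.9]
 [-1.   0.8]
 [ 0.4  2.6]
 [-0.7 -1.7]
 [-0.7  0.4]
 [-0.4 -0.5]
 [-0.1 -2.4]
 [ 0.1  0.3]
 [ 1.5  1.6]
 [-1.   0.3]
 [ 0.2  6.3]]
```

```bash
cat >> fit.py <<'E'
import cv2
p=s.x;f,l=p[3],p[4]
for n,C,(x0,y0,w,h) in(("top",T,(170,140,200,150)),("scene",S,(290,130,160,140))):
    a=cv2.resize(cv2.imread(f"pics/{n}0.png")[y0:y0+h,x0:x0+w],None,fx=4,fy=4,interpolation=cv2.INTER_CUBIC)
    for z in(0,.06):
        q=[(x,y,z) for x,y in((.11,.085),(-.11,.085),(-.11,-.085),(.11,-.085))]
        cv2.polylines(a,[np.int32((proj(C,world(p,q))+.4-[x0,y0])*4)],True,(0,0,255) if z else (0,255,255))
    for q,c in(([flap(.095,0,f),flap(.095,.12,f),flap(-.095,.12,f),flap(-.095,0,f)],(0,255,0)),([lid(.11,0,l),lid(.11,.17,l),lid(-.11,.17,l),lid(-.11,0,l)],(255,0,255))):
        cv2.polylines(a,[np.int32((proj(C,world(p,q))+.4-[x0,y0])*4)],True,c)
    cv2.imwrite(f"pics/ov_{n}.png",a)
E
python3 fit.py>/dev/null
```

```text
(no output)
```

View pics/ov_top.png

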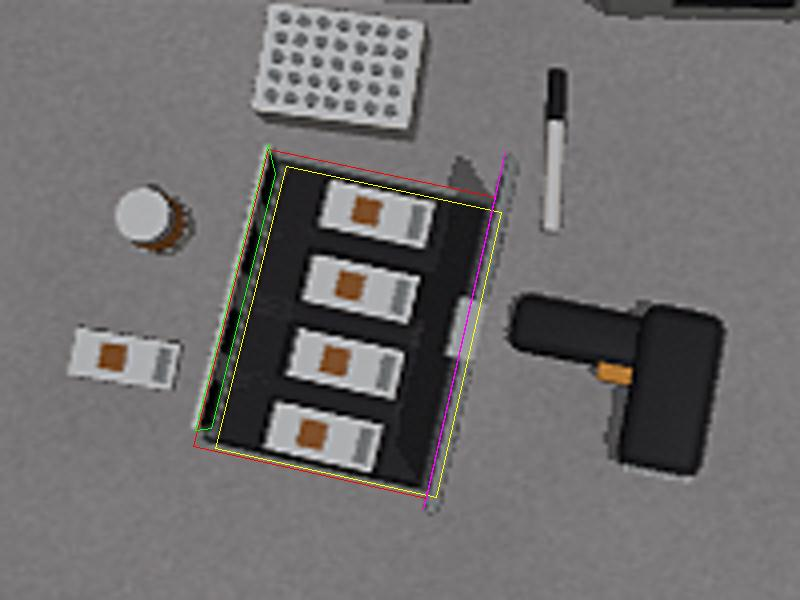

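View pics/ov_scene.png

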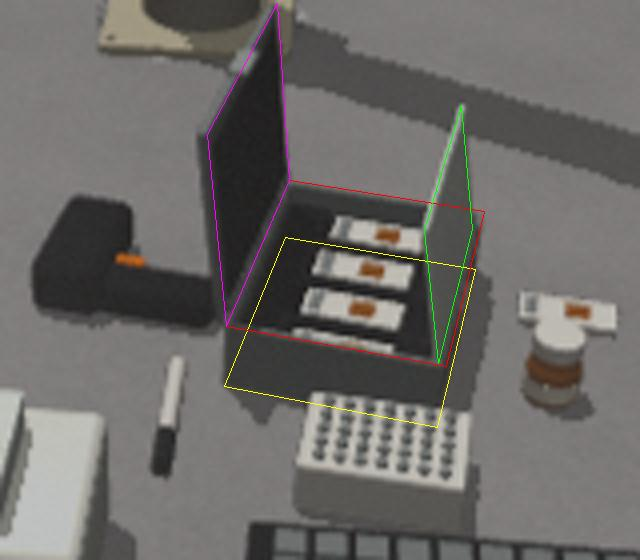

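```bash
sed -i 's/,(-.11,-.085,0)\]/]/; s/,sc(437,402)//' fit.py; python3 fit.py; python3 - <<'E'
from plant import r
from h import *
s=r.state(); print(R.from_rotvec(s["orientation"]).as_matrix().round(3))
E
```

```text
[0.55479342 0.17651803 2.95672672 1.37980589 1.68598743]
[[ 0.2 -1.6]
 [-0.5  0.3]
 [-0.1 -1.1]
 [-1.1  0.6]
 [ 0.2  2.4]
 [-0.6 -1.6]
 [-0.7  0.4]
 [-0.4 -0.4]
 [-0.2 -2.3]
 [ 0.2  0.4]
 [ 1.7  1.8]
 [-0.9  0.4]]
[[-0.001  0.38   0.925]
 [-0.002  0.925 -0.38 ]
 [-1.    -0.002  0.   ]]
```

>>> jog_arm(increments=[[[1,-0.01,0,0,0.171,0,0],[1,-0.01,0,0,0.171,0,0],[1,0,0,0,0.171,0,0],[1,0,0,0,0.171,0,0],[1,0,0,0,0.171,0,0],[1,0,0,0,0.171,0,0],[1,0,0,0,0.171,0,0],[1,0,0,0,0.171,0,0]]], newtons=40)

```text
time: 1.1
position: [0.2453, 0.598, 0.2466]
orientation: [1.368, 1.085, -1.386]
wrist_force: [-0.2, -0.9, -0.5]
grip_width: -0.003
```

```bash
cat > st.py <<'E'
from plant import r
from h import *
p=[.5548,.1765,2.9567]
s=r.state(); d=s["position"]-[p[0],p[1],0]
C=R.from_euler("z",p[2]).as_matrix()
print("t",round(s["time"],2),"case",(C.T@d).round(4),"Fcase",(C.T@s["wrist_force"]).round(1),"grip",round(s["grip_width"],2))
print("tool axes in case\n",(C.T@R.from_rotvec(s["orientation"]).as_matrix()).round(3)); print("q",s["joint_positions"].round(2))
E
python3 st.py
```

```text
t 1.1 case [ 0.3817 -0.3574  0.2466] Fcase [ 0.   0.9 -0.5] grip -0.0
tool axes in case
 [[ 0.003 -0.999  0.047]
 [ 0.011  0.047  0.999]
 [-1.    -0.003  0.011]]
q [-1.47  0.65  0.43  1.51 -0.29  1.06 -1.21]
```

>>> jog_arm(increments=[[[1,0,0.048,0.028,0.047,0,0],[1,0,0.048,0.03,0,0,0],[1,0,0.048,0.03,0,0,0],[1,0,0.048,0.03,0,0,0],[1,0,0.048,0.03,0,0,0],[1,0,0.048,0.03,0,0,0],[1,0,0.048,0.03,0,0,0],[1,0,0.048,0.03,0,0,0]]])

```text
time: 2.1
position: [0.5536, 0.2623, 0.2435]
orientation: [1.389, 1.068, -1.416]
wrist_force: [0.9, 0.9, 0.6]
grip_width: -0.002
```

```bash
python3 st.py; python3 -c "
from plant import r
import cv2
cv2.imwrite('pics/w1.png',r.camera('wrist')[:,:,::-1]);cv2.imwrite('pics/s1.png',cv2.resize(r.camera('scene')[60:270,270:510,::-1],None,fx=2.5,fy=2.5))"
```

```text
t 2.1 case [ 0.0169 -0.0842  0.2435] Fcase [-0.7 -1.1  0.6] grip -0.0
tool axes in case
 [[ 0.008 -0.997  0.082]
 [ 0.013  0.082  0.997]
 [-1.    -0.007  0.014]]
q [-0.75  0.6   0.43  1.61 -0.28  1.01 -0.5 ]
```

View pics/w1.png

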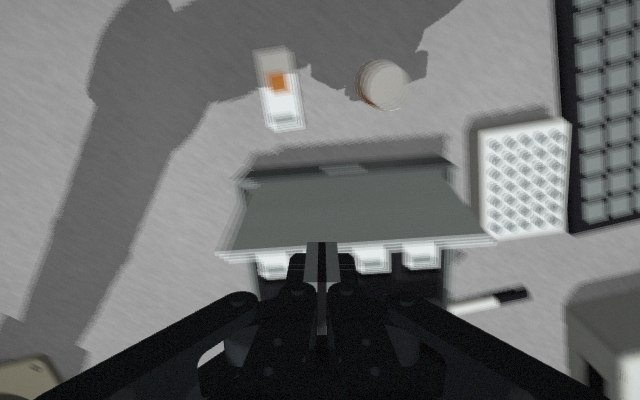

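View pics/s1.png

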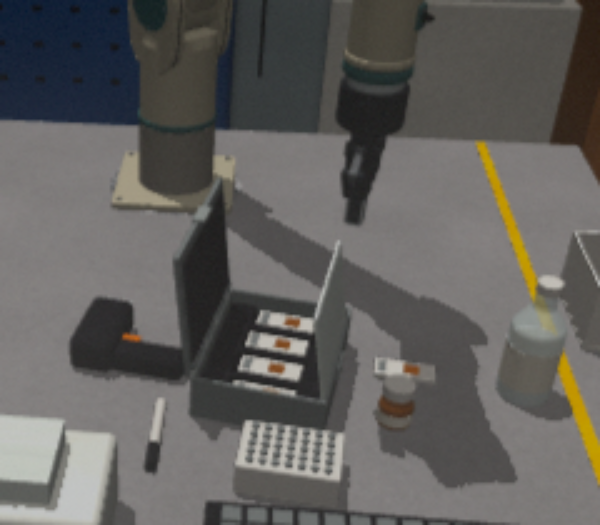

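>>> jog_arm(increments=[[[1,0,0,-0.025,-0.082,0,0],[1,0,0.01,-0.015,0,0,0],[1,0.05,0,0,0,0,0],[1,0.05,0,0,0,0,0],[1,0,0,0,0,0,0]]])

```text
time: 2.82
position: [0.5774, 0.2898, 0.1399]
orientation: [1.337, 1.1, -1.366]
wrist_force: [0.0, -0.2, 0.4]
grip_width: -0.001
```

```bash
python3 st.py; python3 -c "
from plant import r
import cv2
cv2.imwrite('pics/w2.png',r.camera('wrist')[:,:,::-1]);cv2.imwrite('pics/s2.png',cv2.resize(r.camera('scene')[60:270,270:510,::-1],None,fx=2.5,fy=2.5))"
```

```text
t 2.83 case [-0.0014 -0.1155  0.1399] Fcase [-0.1  0.2  0.4] grip -0.0
tool axes in case
 [[ 0.004 -1.     0.013]
 [ 0.018  0.013  1.   ]
 [-1.    -0.004  0.018]]
q [-0.73  0.76  0.37  1.61 -0.32  0.85 -0.44]
```

View pics/w2.png

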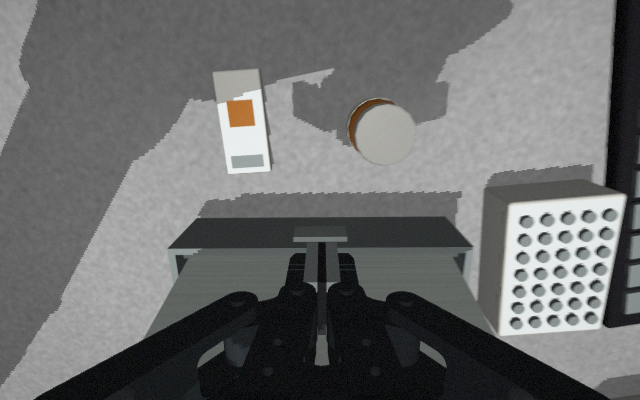

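View pics/s2.png

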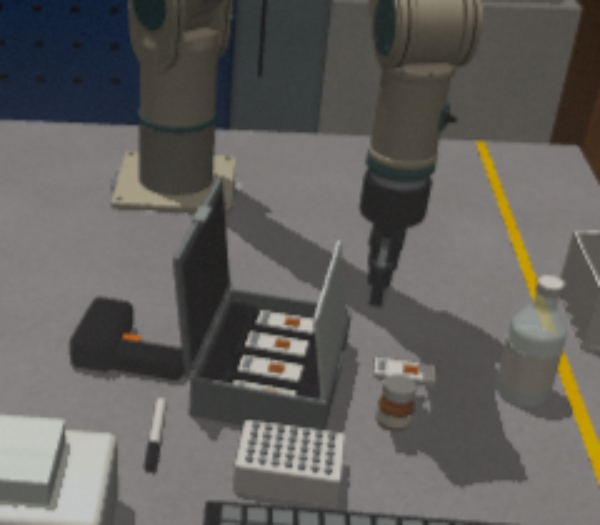

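>>> jog_arm(increments=[[[1,0,0,0.022,0,0,0],[1,0,0,0.02,0,0,0],[1,0.002,0,0.013,0,0,0],[1,0.004,0,0.013,0,0,0],[1,0.006,0,0.013,0,0,0]]])

```text
time: 3.55
position: [0.5693, 0.2121, 0.1408]
orientation: [1.355, 1.096, -1.343]
wrist_force: [-0.1, 0.3, -0.3]
grip_width: 0.001
```

```bash
cat > look.py <<'E'
import sys,cv2
from plant import r
cv2.imwrite(f'pics/s{sys.argv[1]}.png',cv2.resize(r.camera('scene')[60:270,270:510,::-1],None,fx=2.5,fy=2.5))
E
python3 st.py; python3 look.py 3
```

```text
t 3.55 case [-0.0078 -0.0377  0.1408] Fcase [ 0.2 -0.3 -0.3] grip 0.0
tool axes in case
 [[-0.015 -1.     0.011]
 [ 0.003  0.011  1.   ]
 [-1.     0.015  0.003]]
q [-0.62  0.7   0.35  1.74 -0.32  0.74 -0.31]
```

View pics/s3.png

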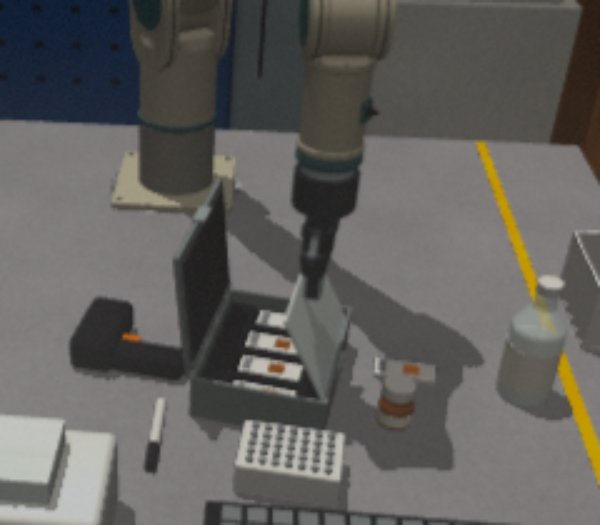

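>>> jog_arm(increments=[[[1,0.013,0,0.01,0,0,0],[1,0.016,0,0.01,0,0,0],[1,0.018,0,0.008,0,0,0],[1,0.018,0,0.006,0,0,0],[1,0.015,0,0.003,0,0,0]]])

```text
time: 4.22
position: [0.5617, 0.1692, 0.0549]
orientation: [1.353, 1.094, -1.347]
wrist_force: [-0.1, 0.5, 0.3]
grip_width: 0.0
```

```bash
python3 st.py; python3 look.py 4
```

```text
t 4.22 case [-0.0081  0.0059  0.0549] Fcase [ 0.2 -0.4  0.3] grip 0.0
tool axes in case
 [[-0.013 -1.     0.013]
 [ 0.007  0.012  1.   ]
 [-1.     0.013  0.007]]
q [-0.52  0.8   0.28  1.85 -0.37  0.54 -0.21]
```

View pics/s4.png

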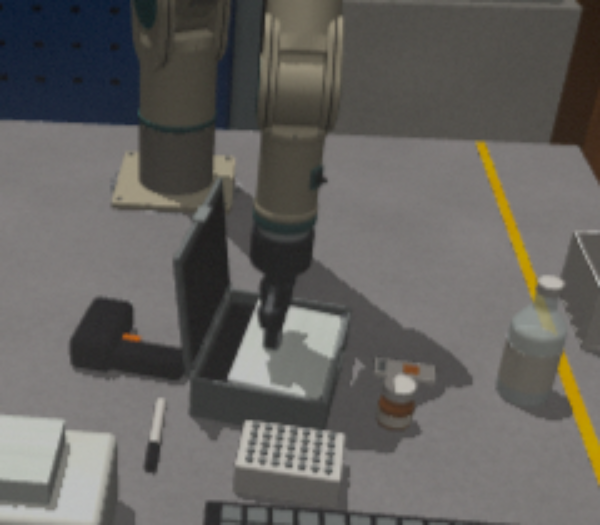

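Flap is nearly flat; press to its stop gently.

>>> jog_arm(increments=[[[1,0.004,0,0,0,0,0],[1,0.005,0,0,0,0,0],[1,0.005,0,0,0,0,0]]])

```text
time: 4.65
position: [0.5609, 0.1686, 0.0513]
orientation: [1.355, 1.099, -1.349]
wrist_force: [-12.5, -2.8, 43.8]
grip_width: -0.0
```

```bash
python3 st.py
```

```text
t 4.65 case [-0.0074  0.0067  0.0513] Fcase [11.8  5.  43.8] grip -0.0
tool axes in case
 [[-0.009 -1.     0.013]
 [ 0.003  0.013  1.   ]
 [-1.     0.009  0.003]]
q [-0.51  0.8   0.27  1.85 -0.37  0.53 -0.2 ]
```

>>> jog_arm(increments=[[[1,-0.03,0,-0.005,0,0,0],[1,-0.05,0,-0.005,0,0,0],[1,-0.055,0,0,0,0,0],[1,-0.055,0,0,0,0,0],[1,-0.055,0,0,0,0,0],[1,0,0,0,0,0,0]]])

```text
time: 5.4
position: [0.5616, 0.1816, 0.3077]
orientation: [1.359, 1.1, -1.34]
wrist_force: [0.9, 0.1, -0.3]
grip_width: -0.0
```

```bash
python3 st.py; python3 look.py 5; python3 -c "
from plant import r
import cv2
cv2.imwrite('pics/w5.png',r.camera('wrist')[:,:,::-1])"
```

```text
t 5.4 case [-0.0058 -0.0063  0.3077] Fcase [-0.9 -0.3 -0.3] grip -0.0
tool axes in case
 [[-0.015 -1.     0.011]
 [-0.001  0.011  1.   ]
 [-1.     0.015 -0.001]]
q [-0.64  0.49  0.44  1.61 -0.22  1.08 -0.35]
```

View pics/s5.png

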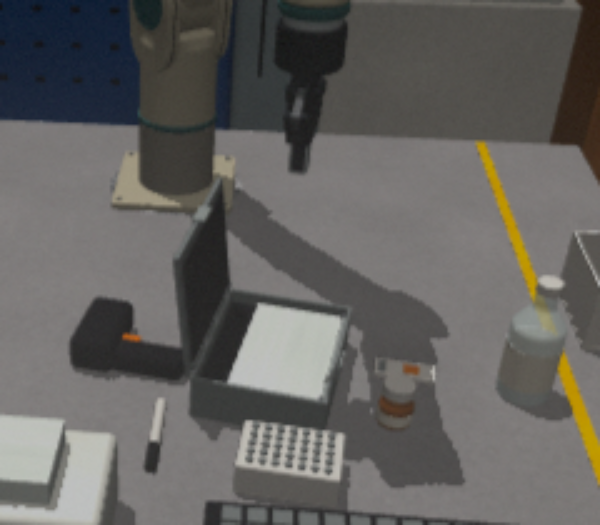

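View pics/w5.png

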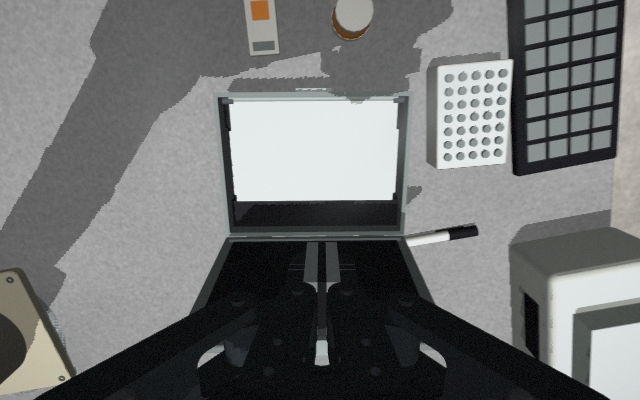

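>>> jog_arm(increments=[[[1,0,0,0.04,0,0,0],[1,0,0,0.045,0,0,0],[1,0,0,0.045,0,0,0],[1,0,0,0.04,0,0,0],[1,0,0,0,0,0,0]]])

```text
time: 6.12
position: [0.5195, 0.0112, 0.294]
orientation: [1.337, 1.114, -1.361]
wrist_force: [0.9, -0.1, 0.3]
grip_width: -0.001
```

```bash
python3 st.py; python3 look.py 6
```

```text
t 6.12 case [0.0043 0.169  0.294 ] Fcase [-0.9 -0.1  0.3] grip -0.0
tool axes in case
 [[ 0.01  -1.     0.007]
 [ 0.01   0.007  1.   ]
 [-1.    -0.01   0.01 ]]
q [-0.4   0.41  0.46  1.79 -0.2   1.   -0.06]
```

View pics/s6.png

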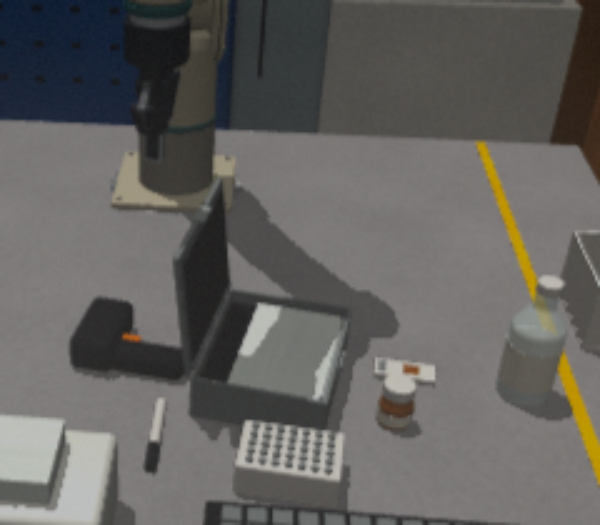

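Now down to z≈0.20, then towards the lid.

>>> jog_arm(increments=[[[1,0.045,0,0,0,0,0],[1,0.045,0,0,0,0,0],[1,0,0,0,0,0,0],[1,0,0,-0.018,0,0,0],[1,0,0,-0.018,0,0,0],[1,0,0,-0.014,0,0,0],[1,0,0,-0.014,0,0,0]]])

```text
time: 7.05
position: [0.533, 0.0862, 0.2023]
orientation: [1.333, 1.122, -1.351]
wrist_force: [-0.5, -1.6, -1.1]
grip_width: 0.002
```

```bash
python3 st.py; python3 look.py 7
```

```text
t 7.05 case [0.0049 0.0928 0.2023] Fcase [ 0.2  1.7 -1.1] grip 0.0
tool axes in case
 [[ 0.009 -1.    -0.004]
 [ 0.005 -0.004  1.   ]
 [-1.    -0.009  0.005]]
q [-0.48  0.54  0.41  1.86 -0.28  0.81 -0.11]
```

View pics/s7.png

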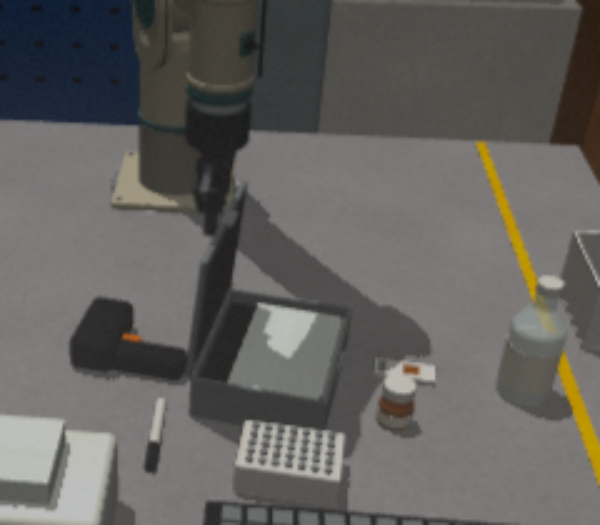

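>>> jog_arm(increments=[[[1,0.004,0,-0.018,0,0,0],[1,0.006,0,-0.018,0,0,0],[1,0.007,0,-0.018,0,0,0],[1,0.009,0,-0.016,0,0,0],[1,0.012,0,-0.014,0,0,0]]])

```text
time: 7.72
position: [0.5505, 0.1771, 0.1625]
orientation: [1.336, 1.122, -1.345]
wrist_force: [0.9, -1.0, 0.8]
grip_width: 0.003
```

```bash
python3 st.py; python3 look.py 8
```

```text
t 7.72 case [0.0043 0.0002 0.1625] Fcase [-1.   0.8  0.8] grip 0.0
tool axes in case
 [[ 0.005 -1.    -0.006]
 [ 0.002 -0.006  1.   ]
 [-1.    -0.005  0.002]]
q [-0.6   0.64  0.38  1.79 -0.33  0.77 -0.23]
```

View pics/s8.png

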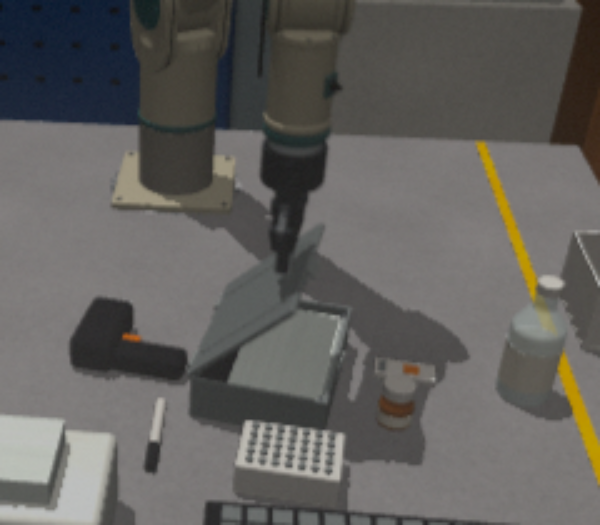

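>>> jog_arm(increments=[[[1,0.013,0,-0.011,0,0,0],[1,0.014,0,-0.01,0,0,0],[1,0.015,0,-0.008,0,0,0],[1,0.015,0,-0.006,0,0,0],[1,0.013,0,-0.003,0,0,0]]])

```text
time: 8.4
position: [0.5566, 0.2191, 0.0856]
orientation: [1.334, 1.125, -1.344]
wrist_force: [0.5, -0.4, 1.1]
grip_width: -0.004
```

```bash
python3 st.py; python3 look.py 9
```

```text
t 8.4 case [ 0.0061 -0.0422  0.0856] Fcase [-0.6  0.3  1.1] grip -0.0
tool axes in case
 [[ 0.007 -1.    -0.008]
 [ 0.002 -0.008  1.   ]
 [-1.    -0.007  0.002]]
q [-0.62  0.77  0.33  1.79 -0.38  0.65 -0.25]
```

View pics/s9.png

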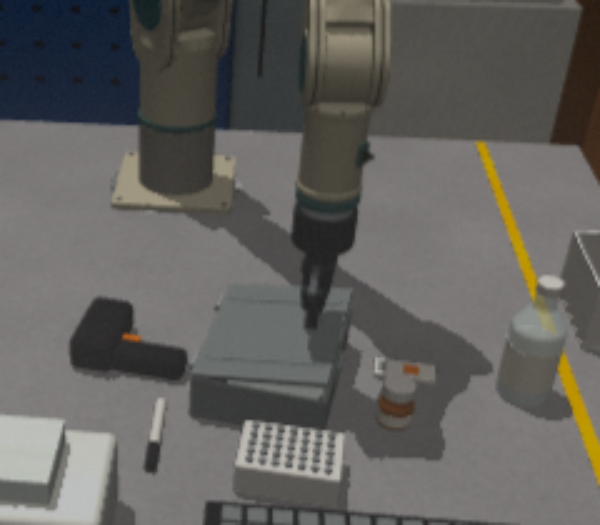

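>>> jog_arm(increments=[[[1,0.009,0,0,0,0,0],[1,0.005,0,0,0,0,0],[1,0.002,0,0,0,0,0]]])

```text
time: 8.82
position: [0.5552, 0.2195, 0.0679]
orientation: [1.333, 1.127, -1.347]
wrist_force: [-4.3, -0.4, 19.4]
grip_width: -0.002
```

```bash
python3 st.py
```

```text
t 8.82 case [ 0.0075 -0.0424  0.0679] Fcase [ 4.1  1.2 19.4] grip -0.0
tool axes in case
 [[ 0.01  -1.    -0.008]
 [ 0.002 -0.008  1.   ]
 [-1.    -0.01   0.002]]
q [-0.61  0.8   0.31  1.79 -0.4   0.62 -0.24]
```

>>> jog_arm(increments=[[[1,0.003,0,0,0,0,0],[1,0.003,0,0,0,0,0]]])

```text
time: 9.07
position: [0.5553, 0.2196, 0.0678]
orientation: [1.336, 1.129, -1.346]
wrist_force: [-6.6, -0.7, 24.1]
grip_width: 0.001
```

```bash
python3 st.py
```

```text
t 9.07 case [ 0.0074 -0.0424  0.0678] Fcase [ 6.4  1.9 24.1] grip 0.0
tool axes in case
 [[ 0.01  -1.    -0.007]
 [-0.002 -0.007  1.   ]
 [-1.    -0.01  -0.002]]
q [-0.61  0.8   0.31  1.8  -0.4   0.62 -0.24]
```

At the stop (z no longer moves under 24 N). Lift straight off and look.

>>> jog_arm(increments=[[[1,-0.03,0,0,0,0,0],[1,-0.05,0,0,0,0,0],[1,-0.055,0,0,0,0,0],[1,-0.055,0,0,0,0,0],[1,0,0,0.0,0,0,0],[1,0,0,0,0,0,0]]])

```text
time: 9.82
position: [0.5564, 0.2168, 0.2647]
orientation: [1.338, 1.129, -1.348]
wrist_force: [-0.4, -0.6, -0.9]
grip_width: 0.002
```

```bash
python3 st.py; python3 - <<'E'
from plant import r
from h import *
import cv2
p=[.5548,.1765,2.9567]
for n,(x0,y0,w,h) in(("top",(170,130,200,150)),("scene",(290,130,180,140))):
    C=r.calibration(n); im=r.camera(n)[:,:,::-1]; cv2.imwrite(f"pics/{n}9.png",im)
    a=cv2.resize(im[y0:y0+h,x0:x0+w],None,fx=4,fy=4,interpolation=cv2.INTER_CUBIC)
    q=[(x,y,.068) for x,y in((.11,.085),(-.11,.085),(-.11,-.085),(.11,-.085))]
    cv2.polylines(a,[np.int32((proj(C,world(p,q))+.4-[x0,y0])*4)],True,(0,0,255))
    cv2.imwrite(f"pics/f_{n}.png",a)
E
```

```text
t 9.82 case [ 0.0059 -0.0399  0.2647] Fcase [ 0.3  0.7 -0.9] grip 0.0
tool axes in case
 [[ 0.011 -1.    -0.004]
 [-0.002 -0.004  1.   ]
 [-1.    -0.011 -0.002]]
q [-0.69  0.55  0.44  1.63 -0.27  1.03 -0.34]
```

View pics/f_top.png

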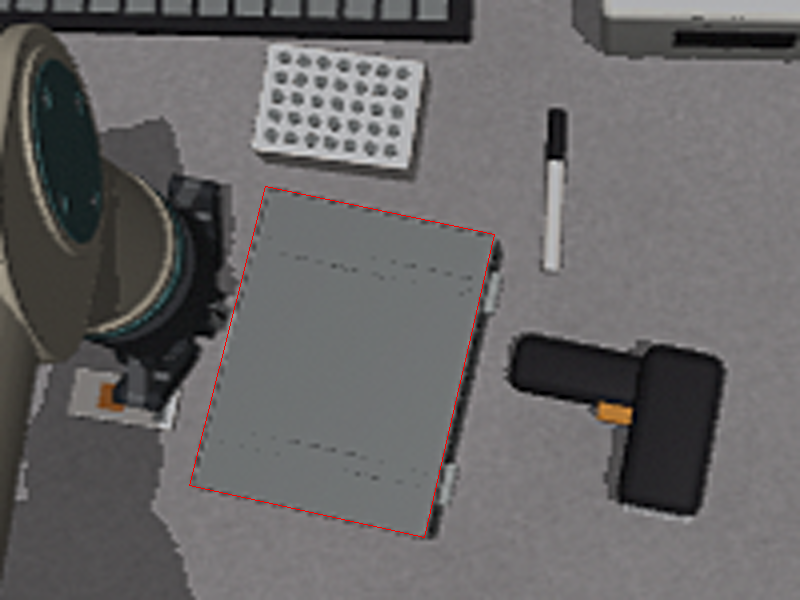

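View pics/f_scene.png

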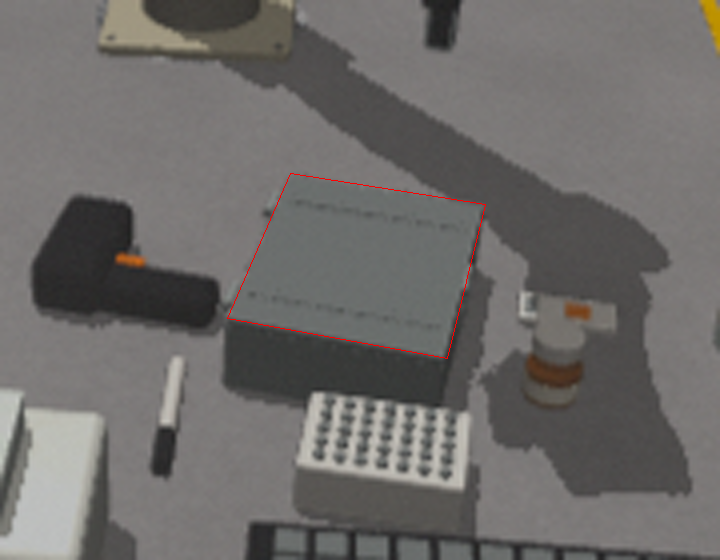

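The predicted outline of the shut lid matches in both views, with no gap visible. The bystanders are where they were, and the arm is clear of everything.

```bash
python3 -c "
from plant import r
print(r.close_job())"
```

```text
the job is handed in; nothing more can be done
None
```

I pushed the hold-down flap flat with the shut fingertips, then swung the lid over from outside and pressed it to its stop. I lifted clear and handed the job in at about 10 s of the 58 s allowed.

**Flap:** it stopped with the tip at z = 51 mm (52 mm expected), and the pictures taken before the lid was closed show it flat. The fingertips pressed harder than I meant, at about 44–46 N. That is above the 40 N figure, which is stated for the arm and gripper body; only the fingertips were touching.

**Lid:** it held at z = 68 mm under 24 N. After lifting off, the outline predicted for a shut lid matches the top and scene pictures, with no gap visible.

**Bystanders:** the tip box, marker, scanner, jar and spare look unmoved in the last pictures; in the top view the arm covers the jar and part of the spare. I did not check the other bystanders closely, but the arm did not touch them.

**Disagreements:** the first pose fit was out by up to about 2.5 pixels on most points. One case corner, hidden by the tip box, was out by 6 pixels, so I left it out.

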